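# Close up the oil tester and rack the sample jars

### The job

Get the oil tester ready for its next run: stand every white-capped sample jar upright on the raised white stand, find the one of the three aluminium covers whose holes drop over the dowel pins of the tester's seat, and put it on fully home and flat. Only then press the tester's sprung lever down until its latch holds it, and let go. Leave the covers that do not fit lying flat on the bench, and leave everything else where it is.

Things in the scene. Friction and masses are not known exactly. Their poses are not given: they have to be found in the camera images.
- seat (a point): centre of the cover seat of the fixed tester: a level face 96 x 136 mm, 64 mm above the bench, on a white deck. x to the tester's back (roughly away from the robot), y to its left along the 136 mm, z up. Two steel pins, 10 mm thick with tips tapered over 7 mm, stand 16 mm out of it in one of the three covers' hole patterns, which one changes from run to run and is not told: look, or try the covers
- clamp_post (a point): top of a low steel post 80 mm behind the seat's centre, 87 mm above the bench, with a small swing clamp that the lever turns in 4 mm above the back edge of a fitted cover; parked it points along the seat's y. The tester's housing, 145 mm high, begins 130 mm behind the seat's centre
- lever_hinge (a point): on the hinge line (along the seat's y) of the tester's sprung lever, which lies along the right (-y) side of the seat: 85 mm behind, 140 mm to the right of and 22 mm above the seat point
- lever_pad (a point): top of the black press pad (40 x 36 mm) at the lever's front end, 168 mm from the hinge. Raised it is about 188 mm above the bench, latched 95 mm; pressed down it moves in an arc about the hinge, in all 93 mm down and 35 mm towards the robot. A spring pushes it up: about 4 N at first, 6 N near the bottom and 9 N where the latch snaps over
- lever (a joint): angle of the sprung lever, rad: 0 raised (its rest), growing as it is pressed; the latch beside it snaps over at about 0.60, the stop is at 0.64, and let go the latched lever stays at about 0.60; if not latched it springs back. It cannot be unlatched
- stand_top (a point): centre of the top of the fixed raised white stand: a narrow level top 80 mm wide (x) and 300 mm long (y), 80 mm above the bench; z up. It is flat, without rim or recess
- cover_a_mid (a point): centre, 26 mm above its underside, of a loose aluminium cover: a plate 90 (x) x 130 (y) x 10 mm with a black bar handle on its middle, 50 mm long (x), 16 mm thick (y), 42 mm high (52 mm over all); about 0.35 kg; two through holes of 14 mm at (x, y from the centre, mm) (0, 52) and (0, -52). On the pins its x, y lie along the seat's, either way round; fitted, this point is 26 mm above the seat point, on wrong pins 42 mm or tilted
- cover_b_mid (a point): centre, 26 mm above its underside, of a loose aluminium cover: a plate 90 (x) x 130 (y) x 10 mm with a black bar handle on its middle, 50 mm long (x), 16 mm thick (y), 42 mm high (52 mm over all); about 0.35 kg; two through holes of 14 mm at (x, y from the centre, mm) (28, 34) and (-28, -34). On the pins its x, y lie along the seat's, either way round; fitted, this point is 26 mm above the seat point, on wrong pins 42 mm or tilted
- cover_c_mid (a point): centre, 26 mm above its underside, of a loose aluminium cover: a plate 90 (x) x 130 (y) x 10 mm with a black bar handle on its middle, 50 mm long (x), 16 mm thick (y), 42 mm high (52 mm over all); about 0.35 kg; two through holes of 14 mm at (x, y from the centre, mm) (18, -32) and (-18, 32). On the pins its x, y lie along the seat's, either way round; fitted, this point is 26 mm above the seat point, on wrong pins 42 mm or tilted
- jar0_mid (a point): centre, half-way up, of a loose upright sample jar: amber glass body 56 mm across and 55 mm high, on it a white cap 38 mm across from 60 mm up to the top at 95 mm; about 0.22 kg. Absent in some runs
- jar1_mid (a point): centre, half-way up, of a loose upright sample jar: amber glass body 56 mm across and 55 mm high, on it a white cap 38 mm across from 60 mm up to the top at 95 mm; about 0.22 kg. Absent in some runs
- jar2_mid (a point): centre, half-way up, of a loose upright sample jar: amber glass body 56 mm across and 55 mm high, on it a white cap 38 mm across from 60 mm up to the top at 95 mm; about 0.22 kg. Absent in some runs
- jar3_mid (a point): centre, half-way up, of a loose upright sample jar: amber glass body 56 mm across and 55 mm high, on it a white cap 38 mm across from 60 mm up to the top at 95 mm; about 0.22 kg. Absent in some runs
- beaker: bystander: clear beaker, 70 mm across, 80 mm high; origin at its underside
- dish: bystander: white dish, 76 mm across, 22 mm high; origin at its underside
- mug: bystander: mug, 80 mm across, 90 mm high; origin at its underside
- wash_bottle: bystander: white wash bottle, 60 mm across, 125 mm high; origin at its underside
- screwdriver: bystander: screwdriver lying on the bench
- timer: bystander: grey timer, 50 x 70 x 25 mm; origin at its underside
Things that resemble listed ones, but are neither listed nor needed, are in the scene too. Leave any purple, red or yellow look-alike of the part that bears jar0_mid alone.

How it is judged (in metres and radians):
On the way, in this order (a step that is already met when the one before it is completed fails the run):
1. the fitting cover lies fully home over the pins, the lever still raised (((horizontal distance between cover_a_mid and seat below 0.006 m and z of cover_a_mid in the frame of seat between 0.021 and 0.0305 m and angle between cover_a_mid's own z axis and vertical below 0.06 rad) or (horizontal distance between cover_b_mid and seat below 0.006 m and z of cover_b_mid in the frame of seat between 0.021 and 0.0305 m and angle between cover_b_mid's own z axis and vertical below 0.06 rad) or (horizontal distance between cover_c_mid and seat below 0.006 m and z of cover_c_mid in the frame of seat between 0.021 and 0.0305 m and angle between cover_c_mid's own z axis and vertical below 0.06 rad)) and value of joint lever below 0.3 rad), for 0.2 s.
2. the lever is down, held by its latch with nothing touching it, over the cover (((horizontal distance between cover_a_mid and seat below 0.006 m and z of cover_a_mid in the frame of seat between 0.021 and 0.0305 m and angle between cover_a_mid's own z axis and vertical below 0.06 rad) or (horizontal distance between cover_b_mid and seat below 0.006 m and z of cover_b_mid in the frame of seat between 0.021 and 0.0305 m and angle between cover_b_mid's own z axis and vertical below 0.06 rad) or (horizontal distance between cover_c_mid and seat below 0.006 m and z of cover_c_mid in the frame of seat between 0.021 and 0.0305 m and angle between cover_c_mid's own z axis and vertical below 0.06 rad)) and value of joint lever above 0.56 rad and contact force between each of the fingers, the arm and lever below 0.2 N), for 0.4 s.
At the end, for the whole second after the job is handed in: The fitting cover lies flat over the pins, fully home (4.5 mm in height, 6 mm sideways); the lever is latched (above 0.56 rad); the other covers lie flat on the bench; every jar present stands upright (0.1 rad) on the stand; all released and at rest (((horizontal distance between cover_a_mid and seat below 0.006 m and z of cover_a_mid in the frame of seat between 0.021 and 0.0305 m and angle between cover_a_mid's own z axis and vertical below 0.06 rad) or (horizontal distance between cover_b_mid and seat below 0.006 m and z of cover_b_mid in the frame of seat between 0.021 and 0.0305 m and angle between cover_b_mid's own z axis and vertical below 0.06 rad) or (horizontal distance between cover_c_mid and seat below 0.006 m and z of cover_c_mid in the frame of seat between 0.021 and 0.0305 m and angle between cover_c_mid's own z axis and vertical below 0.06 rad)) and value of joint lever above 0.56 rad and ((horizontal distance between cover_a_mid and seat below 0.006 m and z of cover_a_mid in the frame of seat between 0.021 and 0.0305 m and angle between cover_a_mid's own z axis and vertical below 0.06 rad) or (height (world z) of cover_a_mid below 0.033 m and angle between cover_a_mid's own z axis and vertical below 0.1 rad)) and ((horizontal distance between cover_b_mid and seat below 0.006 m and z of cover_b_mid in the frame of seat between 0.021 and 0.0305 m and angle between cover_b_mid's own z axis and vertical below 0.06 rad) or (height (world z) of cover_b_mid below 0.033 m and angle between cover_b_mid's own z axis and vertical below 0.1 rad)) and ((horizontal distance between cover_c_mid and seat below 0.006 m and z of cover_c_mid in the frame of seat between 0.021 and 0.0305 m and angle between cover_c_mid's own z axis and vertical below 0.06 rad) or (height (world z) of cover_c_mid below 0.033 m and angle between cover_c_mid's own z axis and vertical below 0.1 rad)) and z of jar0_mid in the frame of stand_top between 0.042 and 0.054 m and angle between each of jar0_mid, jar1_mid, jar2_mid, jar3_mid's own z axis and vertical below 0.1 rad and x of jar0_mid in the frame of stand_top between -0.045 and 0.045 m and y of jar0_mid in the frame of stand_top between -0.155 and 0.155 m and z of jar1_mid in the frame of stand_top between 0.042 and 0.054 m and x of jar1_mid in the frame of stand_top between -0.045 and 0.045 m and y of jar1_mid in the frame of stand_top between -0.155 and 0.155 m and z of jar2_mid in the frame of stand_top between 0.042 and 0.054 m and x of jar2_mid in the frame of stand_top between -0.045 and 0.045 m and y of jar2_mid in the frame of stand_top between -0.155 and 0.155 m and z of jar3_mid in the frame of stand_top between 0.042 and 0.054 m and x of jar3_mid in the frame of stand_top between -0.045 and 0.045 m and y of jar3_mid in the frame of stand_top between -0.155 and 0.155 m and linear speed of each of jar0, jar1, jar2, jar3, cover_a, cover_b, cover_c below 0.02 m/s); the robot touches nothing.
It fails at once if a bystander is pushed more than 6 cm from its place (distance of any of beaker, dish, mug, wash_bottle, screwdriver, timer from where it was at the start of the episode above 0.06 m).
Of jar0, jar1, jar2, jar3 only 3 to 4 are there at a start; the rules pass over those that are not, and their reading is None.
At some moment in a run one of cover_a, cover_b, cover_c may be knocked a few centimetres aside while the robot is not near it.
It also fails if it takes over 210 s, if anything falls off the work surface, if the arm or the gripper's body presses on something with over 40 N, if the wrist force passes 120 N, or if a joint passes its speed limit or range.

### The arm

A 6-joint arm with a two-finger parallel gripper is mounted at the origin on the work surface. World frame = base frame: x ahead of the robot, y to its left, z up, the work surface at z = 0. Lengths are in mm, angles in rad, forces in N, time in s.
With the tool pointing down it reaches from about 400 to 925 mm from the base axis. Payload 12.5 kg.
Tool frame: the origin (TCP) lies at the very end of the fingers, on their centre line; the grasp point (between the pads) lies 19 mm behind it (robot.hold_point_z is the distance from the TCP to the grasp point, in mm); z points along the fingers, y is the line along which they close (so a half turn about z gives the same grasp; the last joint's range is limited). The gripper opens to 95 mm and grips with 3 to 60 N. Pads are 20 mm wide; open, the fingers measure 119 mm over their backs; the gripper's body (75 mm by 180 mm) begins 59 mm behind the grasp point.
Start: joints at [1.011, 0.491, 1.559, -0, 1.092, -0.106], TCP at [273.977, 561.768, 214.661] pointing down, gripper open.
Joint ranges: [-3.1, 3.1], [-0.84, 2.19], [0.05, 2.79], [-1.13, 4.28], [0.06, 2.93], [-2.69, 2.69]. Speed limits (rad/s): [2.22, 2.22, 2.79, 3.14, 3.14, 3.14].

### API

Orientations are given as a unit quaternion [x, y, z, w].
In Python, from rig import sensors, get_image, get_calibration, job, robot gives the robot as it stands.
- The arm moves only by the tool arm_command, never from a script. Its argument "rows" is a list of rows, each a list of 7 numbers: the turn, a rotation vector about the world's x, y, z in degrees, then the shift along the world's x, y, z in cm, then the finger opening in cm, from 0 to 9.51. A call has exactly 5 rows; each row shifts and turns the commanded pose from where the row before left it; what a row does not reach is not made up. A row lasts 1/10 s, in which the tool goes at most 50 mm and 8.59 degrees, less where a joint would pass 70% of its speed; a pose out of reach is approached as far as the arm can. A call with a gripper value outside its range is refused whole. The fingers move at their own pace and stop on an object; the grip force is fixed at half the most. Time passes only in rows, so rows that do not move let the fingers close, or fill a call up. It gives the time, the measured TCP pose, the force, the opening and the grip force at its end, in the units of the state.
- sensors.read_state(): the state, without advancing time (a new reading comes with each control period).
- get_image(name): name is "side" or "top"; returns (picture, depth): 400x640x3 uint8, red, green, blue; 400x640 float32, mm along the optical axis (not along the pixel's ray), 0 where there is no reading.
- get_calibration(name): a dict with "fx", "fy", "cx", "cy" (pixels), "R" (3x3) and "t" (3): a world point X has camera coordinates R X + t. Camera axes: x right, y down, z forward; pixel columns grow to the right and rows downward; lengths in mm; the calibration is good to about 2 mm. A picture is of the moment at which its call begins. get_calibration takes no time and is no camera call.
- job.close_job(): hands the job in; it is judged then, once.
The state is a dict: "clock": time; "joints": joint angles; "qvel": joint speeds; "joint_efforts": joint torques, N m; "ee_pos": TCP position; "tcp_rot": TCP orientation; "wrist_force": force on the tool from outside, world axes, zero at the start; "torque": the same for the moment, N m; "width": finger opening in mm; "grasp_force": force on a finger pad.
Only numpy, scipy, OpenCV 4.12 (cv2) and the standard library are available. Lean on these libraries where they do the work, as an engineer would, in place of code of your own. Each camera call takes 0.05 s, during which the arm holds its last target. There are 200 camera calls.

## Working session

There is one attempt and no reset: what is moved stays moved. The work goes in short steps, Python scripts to look and compute and a tool call to move; the robot and the scene stay as the last step left them, time stands still between calls to the robot, and variables do not carry over. Pictures are saved under pics/ and viewed, at most 14 in all, crops included, and the job is handed in when it is done.

Besides the shell and the picture viewer there is one more tool, called after "Call:" as name(argument=value, ...) on one line, values as JSON. arm_command: Moves the arm, as the interface text tells. Its arguments: {"type":"object","properties":{"rows":{"type":"array","items":{"type":"array","items":{"type":"number"}}}},"required":["rows"]}

```bash
mkdir -p pics; ls; cat > h.py <<'E'
import numpy as np, cv2
from rig import sensors, get_image, get_calibration, job, robot
def snap(n,save=None):
    im,d=get_image(n)
    if save: cv2.imwrite('pics/'+save,cv2.cvtColor(im,cv2.COLOR_RGB2BGR)); np.save('pics/'+save[:-4]+'.npy',d)
    return im,d
def ray(n,u,v,z):
    c=get_calibration(n);R=np.array(c['R']);t=np.array(c['t'])
    o=-R.T@t; d=R.T@np.array([(u-c['cx'])/c['fx'],(v-c['cy'])/c['fy'],1])
    return o+d*(z-o[2])/d[2]
def world(n,d):
    c=get_calibration(n);R=np.array(c['R']);t=np.array(c['t'])
    v,u=np.mgrid[:400,:640]
    P=np.stack([(u-c['cx'])/c['fx']*d,(v-c['cy'])/c['fy']*d,d],-1)
    W=(P-t)@R; W[d<=0]=np.nan; return W
def proj(n,X):
    c=get_calibration(n);p=np.array(c['R'])@np.array(X)+np.array(c['t'])
    return c['fx']*p[0]/p[2]+c['cx'],c['fy']*p[1]/p[2]+c['cy']
E
python3 - <<'E'
from h import *
for n in('top','side'):
    im,d=snap(n,n+'0.png'); c=get_calibration(n); R=np.array(c['R']); print(n,-R.T@np.array(c['t']),c['fx'],R.round(2).tolist(),(d>0).mean())
print(sensors.read_state())
E
```

```text
pics
top [ 416.35163583  -53.98669428 1436.33126274] 393.4280541804173 [[-0.02, -1.0, -0.01], [-1.0, 0.02, -0.09], [0.09, 0.01, -1.0]] 0.99607421875
side [   8.03780724 -717.16240429  998.39689093] 411.7530800414059 [[0.77, -0.64, -0.01], [-0.46, -0.54, -0.7], [0.44, 0.54, -0.71]] 0.9958828125
{'clock': 0.1, 'joints': array([ 1.01138333e+00,  4.91492805e-01,  1.55938294e+00, -2.02741265e-05,
        1.09167804e+00, -1.05577052e-01]), 'qvel': array([ 0.00164861, -0.00196611, -0.00365031,  0.00057329, -0.00073809,
        0.00196096]), 'joint_efforts': array([ 3.01769054e-03, -6.13624763e+01, -2.58605826e+01,  6.93371077e-02,
        4.70828195e-02, -6.32073807e-05]), 'ee_pos': array([273.87103744, 561.57039384, 214.12611913]), 'tcp_rot': array([ 2.24970997e-01,  9.74365342e-01, -4.57181029e-04, -1.48356969e-04]), 'wrist_force': array([-0.11416459,  0.07977186,  0.23451872]), 'torque': array([ 0.01255146,  0.03447723, -0.03858681]), 'grasp_force': 0.0, 'width': 94.8618408611556}
```

View pics/top0.png

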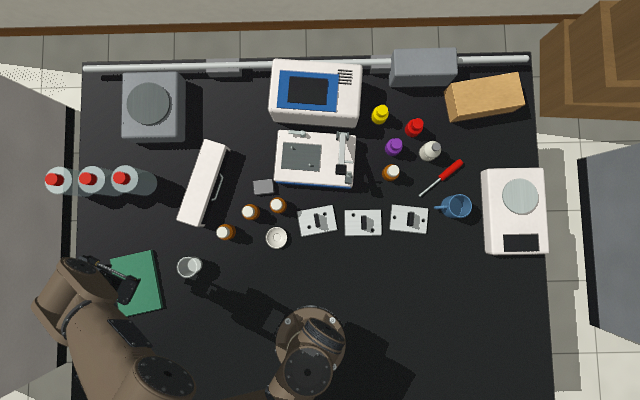

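View pics/side0.png

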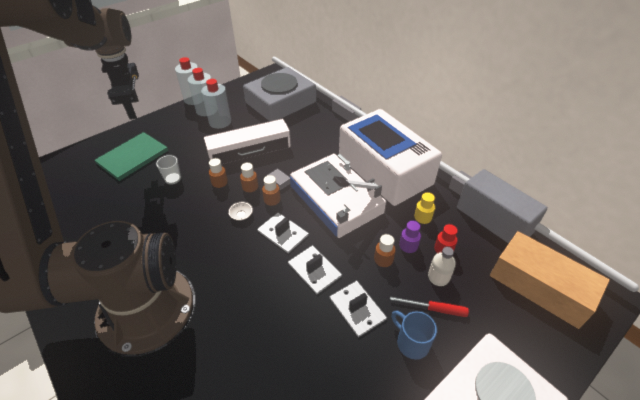

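The top view shows four white-capped amber jars at (225,231), (250,212), (278,205) and (392,172), the stand at (204,182), the seat near (301,156), and three covers at (317,221), (363,222) and (409,219). The look-alikes are yellow (380,114), red (414,127), purple (394,147) and the wash bottle (430,150). I'll check the choice in one close crop.

```bash
python3 - <<'E'
from h import *
im=cv2.imread('pics/top0.png')
a=cv2.resize(im[120:250,170:445],None,fx=2.9,fy=2.9,interpolation=cv2.INTER_CUBIC)
s=cv2.imread('pics/side0.png')
b=cv2.resize(s[150:230,280:400],None,fx=2.5,fy=2.5,interpolation=cv2.INTER_CUBIC)
o=np.zeros((a.shape[0]+b.shape[0],a.shape[1],3),np.uint8);o[:a.shape[0]]=a;o[a.shape[0]:,:b.shape[1]]=b
c=cv2.resize(s[205:340,250:400],(0,0),fx=2.2,fy=2.2)[:200]
b2=cv2.resize(im[130:190,270:360],None,fx=3.3,fy=3.3,interpolation=cv2.INTER_CUBIC)
o[a.shape[0]:a.shape[0]+b2.shape[0],320:320+b2.shape[1]]=b2[:o.shape[0]-a.shape[0]]
print(o.shape);cv2.imwrite('pics/crop0.png',o)
d=np.load('pics/top0.npy');W=world('top',d)
hsv=cv2.cvtColor(im,cv2.COLOR_BGR2HSV)
# white caps
def blobs(m,lo,hi,tag):
    n,l,st,ce=cv2.connectedComponentsWithStats(m.astype(np.uint8))
    for i in range(1,n):
        if lo<st[i,4]<hi:
            w=np.nanmedian(W[l==i],axis=0); print(tag,ce[i].round(1),st[i,2:],w.round(0),[ray('top',*ce[i],z).round(1).tolist() for z in (10,95)])
Z=W[...,2]
white=(hsv[...,1]<50)&(hsv[...,2]>130)
blobs(white&(Z>85)&(Z<105),30,400,'cap')
blobs(white&(Z>70)&(Z<92),600,9000,'stand')
blobs(white&(Z>2)&(Z<25),200,3000,'cov')
m=(white&(Z>70)&(Z<92)).astype(np.uint8)
for nm,mm,z in(('stand',m,80),('cov',(white&(Z>2)&(Z<25)).astype(np.uint8),10),('deck',(white&(Z>30)&(Z<66)).astype(np.uint8),60)):
    for c in cv2.findContours(mm,cv2.RETR_EXTERNAL,cv2.CHAIN_APPROX_NONE)[0]:
        if cv2.contourArea(c)>250:
            P=np.array([ray('top',*p[0],z)[:2] for p in c],np.float32); print(nm,cv2.minAreaRect(P),np.nanmedian(Z[mm>0]))
# seat face
for u,v in((290,150),(301,156),(312,160),(279,160),(345,140),(341,168),(350,165)): print(u,v,W[v,u].round(0))
E
```

```text
(577, 798, 3)
cap [296.1 131.8] [16  5 43] [736.  35.  87.] [[755.0, 39.5, 10.0], [734.8, 33.9, 95.0]]
cap [342.5 134.6] [ 8  7 34] [ 722. -126.   95.] [[741.0, -131.1, 10.0], [721.6, -126.5, 95.0]]
cap [430.6 148.5] [12 15 74] [ 665. -428.   94.] [[682.4, -452.3, 10.0], [666.6, -428.6, 95.0]]
cap [393.1 169.9] [11 11 95] [ 595. -297.   94.] [[606.1, -312.3, 10.0], [594.8, -296.9, 95.0]]
cap [276. 204.] [11 11 97] [486. 106.  95.] [[490.2, 116.5, 10.0], [485.8, 106.3, 95.0]]
cap [247.4 211. ] [11 11 96] [464. 205.  95.] [[466.9, 220.7, 10.0], [463.9, 204.3, 95.0]]
cap [221.7 231.8] [11 11 91] [394. 291.  96.] [[393.6, 314.0, 10.0], [395.0, 292.1, 95.0]]
stand [147.8 103.3] [  54   66 1360] [860. 559.  89.] [[875.0, 590.9, 10.0], [847.6, 552.5, 95.0]]
stand [200.6 182.1] [  48   87 1924] [568. 369.  80.] [[575.8, 391.4, 10.0], [566.3, 364.9, 95.0]]
stand [519.1 202.5] [  60   85 1964] [ 480. -728.   75.] [[478.1, -762.2, 10.0], [474.4, -720.0, 95.0]]
cov [316.7 220. ] [ 39  31 798] [429. -31.  10.] [[429.4, -30.4, 10.0], [428.6, -31.8, 95.0]]
cov [408.4 218.3] [ 38  28 762] [ 429. -35
[... 1341 characters left out ...]
819092) 59.38033154848758
deck ((649.1690063476562, -27.850494384765625), (276.970703125, 184.00723266601562), 84.33557891845703) 59.38033154848758
deck ((993.07958984375, 463.2220764160156), (48.0257568359375, 687.0262451171875), 1.4772065877914429) 59.38033154848758
deck ((996.6727294921875, -676.42626953125), (21.16148567199707, 251.4056854248047), 0.030772268772125244) 59.38033154848758
deck ((992.2964477539062, -153.98214721679688), (48.111122131347656, 314.974609375), 1.9385310411453247) 59.38033154848758
290 150 [677.  59.  65.]
301 156 [655.  20.  66.]
312 160 [640. -19.  65.]
279 160 [643.  98.  59.]
345 140 [ 700. -134.  108.]
341 168 [ 592. -114.  191.]
350 165 [ 620. -152.   62.]
```

View pics/crop0.png

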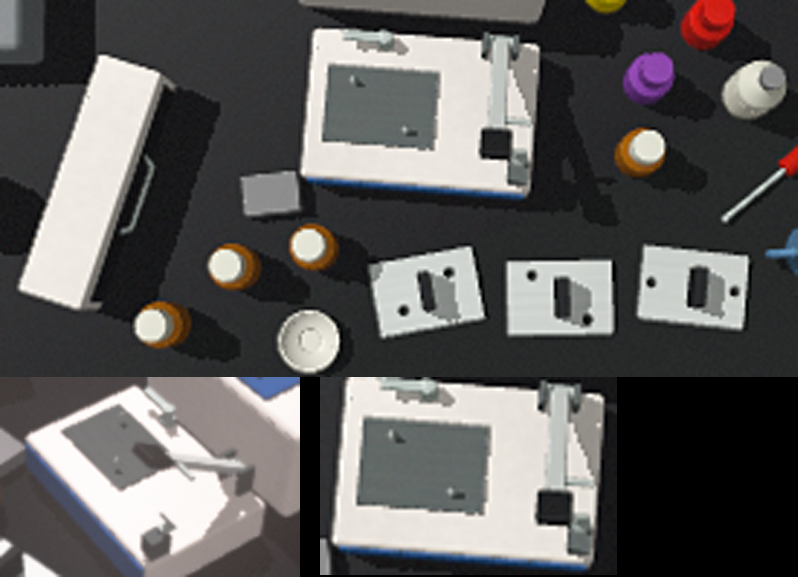

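Pins sit at the back-left and front-right, crop (356,80) and (408,131). That matches cover b, the middle cover, with holes at crop (531,275) and (587,320). The left cover is c and the right one is a. The jars are confirmed as four amber ones with white caps at z≈95. I start with the leftmost jar at (395,292) and turn the tool to the stand's narrow axis (71.2°).

Call:
arm_command(rows=[[0,0,7.2,2,-4.5,0,7],[0,0,0,2,-4.5,0,7],[0,0,0,2,-4.5,0,7],[0,0,0,2,-4.5,0,7],[0,0,0,2,-4.5,0,7]])

```text
clock: 0.6
ee_pos: [374.2, 334.9, 214.5]
tcp_rot: [0.163, 0.987, -0.0, -0.0]
wrist_force: [1.4, 0.3, 0.1]
width: 70.1
grasp_force: 0.0
```

Call:
arm_command(rows=[[0,0,0,2.1,-4.45,0,7],[0,0,0,0,0,-3.5,7],[0,0,0,0,0,-3.5,7],[0,0,0,0,0,-3.5,7],[0,0,0,0,0,-1,7]])

```text
clock: 1.1
ee_pos: [393.8, 291.4, 97.0]
tcp_rot: [0.164, 0.987, -0.001, -0.002]
wrist_force: [-0.6, 0.5, 0.2]
width: 69.7
grasp_force: 0.0
```

Call:
arm_command(rows=[[0,0,0,0,0,-1.5,7],[0,0,0,0,0,-1.8,7],[0,0,0,0,0,0,7],[0,0,0,0,0,0,2],[0,0,0,0,0,0,2]])

```text
clock: 1.6
ee_pos: [395.4, 292.6, 67.8]
tcp_rot: [0.163, 0.987, 0.0, 0.001]
wrist_force: [-0.1, -0.1, -0.2]
width: 59.0
grasp_force: 0.0
```

Call:
arm_command(rows=[[0,0,0,0,0,0,2],[0,0,0,0,0,0,2],[0,0,0,0,0,0,2],[0,0,0,0,0,0,2],[0,0,0,0,0,0,2]])

```text
clock: 2.1
ee_pos: [395.1, 292.3, 67.1]
tcp_rot: [0.163, 0.987, 0.0, 0.0]
wrist_force: [-1.3, -1.3, 6.3]
width: 37.7
grasp_force: 30.0
```

```bash
python3 - <<'E'
from h import *
im=cv2.imread('pics/top0.png');hsv=cv2.cvtColor(im,cv2.COLOR_BGR2HSV)
d=np.load('pics/top0.npy');W=world('top',d);Z=W[...,2]
# seat face: grey dark, height ~64
m=((hsv[...,2]<125)&(Z>50)&(Z<85)&(W[...,0]>580)&(W[...,0]<730)&(W[...,1]>-60)&(W[...,1]<110)).astype(np.uint8)
m=cv2.morphologyEx(m,cv2.MORPH_CLOSE,np.ones((5,5)))
for c in cv2.findContours(m,cv2.RETR_EXTERNAL,cv2.CHAIN_APPROX_NONE)[0]:
    if cv2.contourArea(c)>200: print(cv2.minAreaRect(np.array([ray('top',*p[0],64)[:2] for p in c],np.float32)))
for z in(64,80): print('pins',z,ray('top',292.8,147.6,z),ray('top',310.7,165.2,z))
k=(hsv[...,2]<60)&(Z>170)&(Z<205); W2=W[k];print('pad',W2.mean(0),W2.min(0),W2.max(0),k.sum())
# cover b handle top
k=(hsv[...,2]<70)&(Z>42)&(Z<60)&(W[...,0]<500); print('h',[ (np.median(W[k&(abs(W[...,1]-y)<40)],0).round(1).tolist()) for y in(-30,-190,-355)])
E
```

```text
((652.8621826171875, 20.774635314941406), (133.91685485839844, 94.0023193359375), 84.32665252685547)
pins 64 [685.73482187  48.59138993  64.        ] [621.6336216  -13.62040683  64.        ]
pins 80 [682.5940853   47.39543281  80.        ] [619.24024045 -14.09103707  80.        ]
pad [290.53388854 -58.33363749 190.63695291] [ -84.9425948  -127.46902589  170.41315676] [603.48896685 142.42470964 204.7683057 ] 228
h [[429.0, -31.7, 54.2], [415.4, -196.2, 51.5], [426.2, -361.0, 51.6]]
```

Call:
arm_command(rows=[[0,0,0,0,0,1,2],[0,0,0,0,0,3,2],[0,0,0,0,0,4,2],[0,0,0,0,0,4,2],[0,0,0,2,0.3,0,2]])

```text
clock: 2.6
ee_pos: [415.1, 295.9, 192.0]
tcp_rot: [0.163, 0.987, 0.002, 0.003]
wrist_force: [0.0, 0.0, -2.4]
width: 37.4
grasp_force: 30.0
```

Call:
arm_command(rows=[[0,0,0,4,0.6,0,2],[0,0,0,4,0.6,0,2],[0,0,0,4,0.6,0,2],[0,0,0,4,0.6,0,2],[0,0,0,4,0.6,0,2]])

```text
clock: 3.1
ee_pos: [616.2, 325.2, 187.1]
tcp_rot: [0.163, 0.987, -0.0, -0.0]
wrist_force: [0.4, 0.3, -0.7]
width: 37.4
grasp_force: 30.0
```

Call:
arm_command(rows=[[0,0,0,4,0.5,0,2],[0,0,0,2,0.3,0,2],[0,0,0,0,0,0,2],[0,0,0,0,0,-1.5,2],[0,0,0,0,0,-1.5,2]])

```text
clock: 3.6
ee_pos: [673.9, 333.2, 155.8]
tcp_rot: [0.163, 0.987, -0.0, -0.0]
wrist_force: [-0.5, 0.3, -2.1]
width: 37.8
grasp_force: 30.0
```

Call:
arm_command(rows=[[0,0,0,0,0,-0.5,2],[0,0,0,0,0,-0.4,2],[0,0,0,0,0,0,2],[0,0,0,0,0,0,2],[0,0,0,0,0,0,2]])

```text
clock: 4.1
ee_pos: [674.9, 333.4, 147.9]
tcp_rot: [0.163, 0.987, 0.0, 0.0]
wrist_force: [-0.5, 0.7, -1.6]
width: 37.2
grasp_force: 30.0
```

Call:
arm_command(rows=[[0,0,0,0,0,-0.1,2],[0,0,0,0,0,0,6],[0,0,0,0,0,0,6],[0,0,0,0,0,0,6],[0,0,0,0,0,1,6]])

```text
clock: 4.6
ee_pos: [674.4, 333.1, 155.6]
tcp_rot: [0.163, 0.987, -0.001, -0.001]
wrist_force: [0.6, -0.1, -0.2]
width: 59.3
grasp_force: 0.0
```

Call:
arm_command(rows=[[0,0,0,0,0,3,6],[0,0,0,-0.5,-0.5,0,6],[0,0,0,-3.5,-2,0,6],[0,0,0,-3.5,-2,0,6.5],[0,0,0,-3.5,-2,0,7]])

```text
clock: 5.1
ee_pos: [563.4, 267.4, 186.8]
tcp_rot: [0.163, 0.987, 0.0, 0.0]
wrist_force: [0.4, -0.9, 0.5]
width: 68.0
grasp_force: 0.0
```

Call:
arm_command(rows=[[0,0,0,-3.5,-2,0,7],[0,0,0,-3.5,-2.2,0,7],[0,0,0,-3.1,-2.2,0,7],[0,0,0,0,0,-4,7],[0,0,0,0,0,-4,7]])

```text
clock: 5.6
ee_pos: [464.2, 204.0, 107.8]
tcp_rot: [0.164, 0.987, 0.001, 0.002]
wrist_force: [1.3, 0.8, -0.9]
width: 70.0
grasp_force: 0.0
```

Call:
arm_command(rows=[[0,0,0,0,0,-2,7],[0,0,0,0,0,-1.9,7],[0,0,0,0,0,0,7],[0,0,0,0,0,0,2],[0,0,0,0,0,0,2]])

```text
clock: 6.1
ee_pos: [464.5, 204.4, 68.8]
tcp_rot: [0.163, 0.987, 0.0, 0.001]
wrist_force: [0.2, 0.7, -0.0]
width: 58.9
grasp_force: 0.0
```

Call:
arm_command(rows=[[0,0,0,0,0,0,2],[0,0,0,0,0,0,2],[0,0,0,0,0,0,2],[0,0,0,0,0,0,2],[0,0,0,0,0,0,2]])

```text
clock: 6.6
ee_pos: [464.2, 204.4, 68.2]
tcp_rot: [0.163, 0.987, 0.0, 0.0]
wrist_force: [-0.5, 0.1, 6.5]
width: 37.6
grasp_force: 30.0
```

Call:
arm_command(rows=[[0,0,0,0,0,1,2],[0,0,0,0,0,3,2],[0,0,0,0,0,4,2],[0,0,0,0,0,4,2],[0,0,0,2,2.2,0,2]])

```text
clock: 7.1
ee_pos: [484.2, 225.7, 193.3]
tcp_rot: [0.164, 0.986, 0.001, 0.003]
wrist_force: [1.4, -0.3, -3.4]
width: 37.6
grasp_force: 30.0
```

Call:
arm_command(rows=[[0,0,0,3,3.2,0,2],[0,0,0,3,3.2,0,2],[0,0,0,3,3.2,0,2],[0,0,0,2,2.2,0,2],[0,0,0,1.1,1.3,0,2]])

```text
clock: 7.6
ee_pos: [605.8, 358.8, 187.3]
tcp_rot: [0.163, 0.987, -0.0, -0.0]
wrist_force: [0.3, 0.2, -2.0]
width: 37.6
grasp_force: 30.0
```

Call:
arm_command(rows=[[0,0,0,0,0,-1.5,2],[0,0,0,0,0,-1.5,2],[0,0,0,0,0,-0.6,2],[0,0,0,0,0,-0.3,2],[0,0,0,0,0,-0.1,2]])

```text
clock: 8.1
ee_pos: [604.5, 356.4, 148.3]
tcp_rot: [0.164, 0.987, -0.0, -0.0]
wrist_force: [-5.2, -4.0, 9.1]
width: 37.7
grasp_force: 30.0
```

Call:
arm_command(rows=[[0,0,0,0,0,0,2],[0,0,0,0,0,0,6],[0,0,0,0,0,0,6],[0,0,0,0,0,0,6],[0,0,0,0,0,1,6]])

```text
clock: 8.6
ee_pos: [604.5, 357.1, 156.8]
tcp_rot: [0.163, 0.987, -0.001, -0.001]
wrist_force: [-0.7, 1.2, -0.0]
width: 58.9
grasp_force: 0.0
```

Call:
arm_command(rows=[[0,0,0,0,0,3,6],[0,0,0,-0.5,-1.2,0,6],[0,0,0,-2,-4,0,6],[0,0,0,-2,-4,0,6.5],[0,0,0,-2,-4,0,7]])

```text
clock: 9.1
ee_pos: [538.7, 223.8, 187.8]
tcp_rot: [0.163, 0.987, 0.0, 0.0]
wrist_force: [1.3, -1.0, -0.4]
width: 67.6
grasp_force: 0.0
```

Call:
arm_command(rows=[[0,0,0,-2,-4,0,7],[0,0,0,-2,-4,0,7],[0,0,0,-1.4,-3.9,0,7],[0,0,0,0,0,-4,7],[0,0,0,0,0,-4,7]])

```text
clock: 9.6
ee_pos: [486.3, 105.0, 108.3]
tcp_rot: [0.164, 0.986, 0.001, 0.002]
wrist_force: [1.1, 0.9, -0.8]
width: 70.1
grasp_force: 0.0
```

Call:
arm_command(rows=[[0,0,0,0,0,-2,7],[0,0,0,0,0,-2,7],[0,0,0,0,0,0,7],[0,0,0,0,0,0,2],[0,0,0,0,0,0,2]])

```text
clock: 10.1
ee_pos: [486.5, 106.3, 68.8]
tcp_rot: [0.163, 0.987, 0.0, 0.001]
wrist_force: [-0.3, -0.3, 0.3]
width: 59.5
grasp_force: 0.0
```

Call:
arm_command(rows=[[0,0,0,0,0,0,2],[0,0,0,0,0,0,2],[0,0,0,0,0,0,2],[0,0,0,0,0,0,2],[0,0,0,0,0,0,2]])

```text
clock: 10.6
ee_pos: [486.2, 106.4, 68.2]
tcp_rot: [0.163, 0.987, 0.0, 0.0]
wrist_force: [-1.4, 1.0, 6.9]
width: 37.7
grasp_force: 30.0
```

Call:
arm_command(rows=[[0,0,0,0,0,1,2],[0,0,0,0,0,3,2],[0,0,0,0,0,4,2],[0,0,0,0,0,4,2],[0,0,0,0.4,2.5,0,2]])

```text
clock: 11.1
ee_pos: [491.5, 130.4, 192.8]
tcp_rot: [0.164, 0.986, 0.001, 0.004]
wrist_force: [0.7, 0.9, -2.8]
width: 37.5
grasp_force: 30.0
```

Call:
arm_command(rows=[[0,0,0,0.7,4,0,2],[0,0,0,0.7,4,0,2],[0,0,0,0.7,4,0,2],[0,0,0,0.7,4,0,2],[0,0,0,0.7,4,0,2]])

```text
clock: 11.6
ee_pos: [524.7, 332.9, 188.1]
tcp_rot: [0.163, 0.987, -0.0, -0.0]
wrist_force: [0.9, 0.4, -2.2]
width: 37.7
grasp_force: 30.0
```

Call:
arm_command(rows=[[0,0,0,0.5,3,0,2],[0,0,0,0.4,2,0,2],[0,0,0,0,0,0,2],[0,0,0,0,0,-1.5,2],[0,0,0,0,0,-1.5,2]])

```text
clock: 12.1
ee_pos: [533.7, 380.7, 157.8]
tcp_rot: [0.163, 0.987, -0.0, 0.0]
wrist_force: [-0.3, 0.5, -2.2]
width: 37.8
grasp_force: 30.0
```

Call:
arm_command(rows=[[0,0,0,0,0,-0.6,2],[0,0,0,0,0,-0.3,2],[0,0,0,0,0,-0.1,2],[0,0,0,0,0,0,2],[0,0,0,0,0,0,6]])

```text
clock: 12.6
ee_pos: [534.3, 381.4, 148.4]
tcp_rot: [0.163, 0.987, 0.0, 0.0]
wrist_force: [0.0, -0.4, 0.7]
width: 41.5
grasp_force: 0.0
```

Call:
arm_command(rows=[[0,0,0,0,0,0,6],[0,0,0,0,0,0,6],[0,0,0,0,0,1,6],[0,0,0,0,0,4,6],[0,0,0,0,0,4,6]])

```text
clock: 13.1
ee_pos: [533.7, 381.2, 239.0]
tcp_rot: [0.163, 0.987, -0.0, -0.0]
wrist_force: [0.7, 0.5, 0.4]
width: 59.9
grasp_force: 0.0
```

Call:
arm_command(rows=[[0,0,0,0.3,-3,0,6],[0,0,0,0.3,-4,0,6],[0,0,0,0.3,-4,0,6],[0,0,0,0.3,-4,0,6],[0,0,0,0.3,-4,0,6]])

```text
clock: 13.6
ee_pos: [549.0, 189.8, 238.7]
tcp_rot: [0.163, 0.987, 0.0, 0.001]
wrist_force: [1.0, -0.3, -0.6]
width: 60.2
grasp_force: 0.0
```

Call:
arm_command(rows=[[0,0,0,0.3,-4,0,6],[0,0,0,0.3,-4,0,6],[0,0,0,0.3,-4,0,6],[0,0,0,0.3,-4,0,6],[0,0,0,0.3,-4,0,6]])

```text
clock: 14.1
ee_pos: [564.0, -10.4, 238.7]
tcp_rot: [0.163, 0.987, 0.0, 0.001]
wrist_force: [1.0, 0.0, -0.8]
width: 59.7
grasp_force: 0.0
```

Call:
arm_command(rows=[[0,0,0,0.3,-4,0,7],[0,0,0,0.3,-4,0,7],[0,0,0,0.3,-4,0,7],[0,0,0,0.3,-4,0,7],[0,0,0,0.3,-4,0,7]])

```text
clock: 14.6
ee_pos: [579.0, -210.5, 238.7]
tcp_rot: [0.163, 0.987, -0.0, 0.001]
wrist_force: [0.3, 0.5, -0.8]
width: 70.1
grasp_force: 0.0
```

Call:
arm_command(rows=[[0,0,0,0.6,-4,0,7],[0,0,0,0.6,-4,0,7],[0,0,0,0.4,-0.8,-1,7],[0,0,0,0,0,-4,7],[0,0,0,0,0,-4,7]])

```text
clock: 15.1
ee_pos: [595.2, -296.9, 147.6]
tcp_rot: [0.164, 0.987, -0.0, 0.001]
wrist_force: [0.5, -0.5, -0.7]
width: 70.2
grasp_force: 0.0
```

```bash
python3 - <<'E'
from h import *
print(sensors.read_state()['ee_pos'])
im,d=snap('top','top1.png');W=world('top',d);Z=W[...,2];hsv=cv2.cvtColor(im,cv2.COLOR_RGB2HSV)
m=((hsv[...,1]<50)&(hsv[...,2]>130)&(Z>165)&(Z<185)&(W[...,1]>250)).astype(np.uint8)
n,l,st,ce=cv2.connectedComponentsWithStats(m)
for i in range(1,n):
    if st[i,4]>30: print(ce[i],st[i],ray('top',*ce[i],175).round(1))
c=cv2.resize(im[120:250,170:445],None,fx=2.9,fy=2.9,interpolation=cv2.INTER_CUBIC)
cv2.imwrite('pics/crop1.png',c[...,::-1])
E
```

```text
[ 595.23516259 -296.88388127  147.55431412]
[202.95238095 146.37142857] [198 141  11  12 105] [674.2 333.2 175. ]
[195.62264151 167.83962264] [190 162  12  12 106] [604.1 356.6 175. ]
[187.89719626 189.70093458] [182 184  12  12 107] [533.4 381.  175. ]
```

View pics/crop1.png

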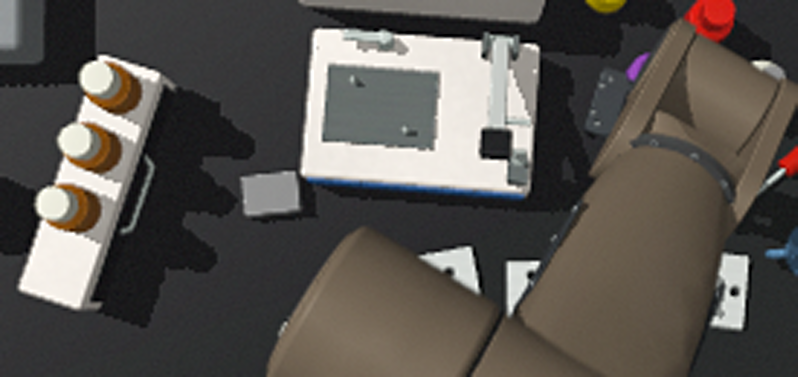

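Three jars stand upright on the stand at crop (98,75), (80,142) and (53,208), all within 1 mm. The pins are clear at crop (357,80) and (409,131). Now the fourth jar.

Call:
arm_command(rows=[[0,0,0,0,0,-4,7],[0,0,0,0,0,-2,7],[0,0,0,0,0,-2,7],[0,0,0,0,0,0,7],[0,0,0,0,0,0,2]])

```text
clock: 15.65
ee_pos: [595.4, -296.6, 68.9]
tcp_rot: [0.163, 0.987, -0.0, 0.0]
wrist_force: [0.5, 1.4, -0.2]
width: 65.7
grasp_force: 0.0
```

Call:
arm_command(rows=[[0,0,0,0,0,0,2],[0,0,0,0,0,0,2],[0,0,0,0,0,0,2],[0,0,0,0,0,0,2],[0,0,0,0,0,0,2]])

```text
clock: 16.15
ee_pos: [595.2, -297.0, 68.3]
tcp_rot: [0.163, 0.987, -0.0, 0.001]
wrist_force: [0.2, 0.3, 4.9]
width: 37.2
grasp_force: 29.9
```

Call:
arm_command(rows=[[0,0,0,0,0,1,2],[0,0,0,0,0,4,2],[0,0,0,0,0,4,2],[0,0,0,0,0,4,2],[0,0,0,0,0,4,2]])

```text
clock: 16.65
ee_pos: [594.5, -296.4, 239.5]
tcp_rot: [0.163, 0.987, 0.0, -0.0]
wrist_force: [0.6, -1.2, -1.6]
width: 37.5
grasp_force: 29.8
```

Call:
arm_command(rows=[[0,0,0,0,0,4,2],[0,0,0,0,1,1,2],[0,0,0,-0.5,3.5,0,2],[0,0,0,-0.8,4,0,2],[0,0,0,-0.8,4,0,2]])

```text
clock: 17.15
ee_pos: [572.8, -169.9, 286.4]
tcp_rot: [0.164, 0.987, 0.0, -0.001]
wrist_force: [0.8, 1.0, -3.3]
width: 37.6
grasp_force: 29.8
```

Call:
arm_command(rows=[[0,0,0,-0.8,4,0,2],[0,0,0,-0.8,4,0,2],[0,0,0,-0.8,4,0,2],[0,0,0,-0.8,4,0,2],[0,0,0,-0.8,4,0,2]])

```text
clock: 17.65
ee_pos: [532.6, 30.3, 286.7]
tcp_rot: [0.163, 0.987, 0.0, -0.001]
wrist_force: [0.9, 0.5, -2.2]
width: 37.4
grasp_force: 29.8
```

Call:
arm_command(rows=[[0,0,0,-0.8,4,0,2],[0,0,0,-0.8,4,0,2],[0,0,0,-0.8,4,0,2],[0,0,0,-0.8,4,0,2],[0,0,0,-0.8,4,0,2]])

```text
clock: 18.15
ee_pos: [492.4, 230.0, 286.7]
tcp_rot: [0.163, 0.987, -0.0, -0.001]
wrist_force: [0.2, 1.2, -3.2]
width: 37.7
grasp_force: 29.8
```

Call:
arm_command(rows=[[0,0,0,-0.8,4,0,2],[0,0,0,-0.8,4,0,2],[0,0,0,-0.8,4,0,2],[0,0,0,-0.7,3.7,0,2],[0,0,0,0,2,0,2]])

```text
clock: 18.65
ee_pos: [460.8, 407.8, 286.4]
tcp_rot: [0.162, 0.987, -0.001, -0.001]
wrist_force: [0.6, -0.2, -3.4]
width: 37.4
grasp_force: 29.8
```

Call:
arm_command(rows=[[0,0,0,0,0,0,2],[0,0,0,0,0,-4,2],[0,0,0,0,0,-4,2],[0,0,0,0,0,-3,2],[0,0,0,0,0,-1.5,2]])

```text
clock: 19.15
ee_pos: [461.4, 403.6, 159.2]
tcp_rot: [0.164, 0.987, -0.002, -0.002]
wrist_force: [-0.4, 0.6, -2.7]
width: 37.7
grasp_force: 29.8
```

Call:
arm_command(rows=[[0,0,0,0,0,-0.6,2],[0,0,0,0,0,-0.5,2],[0,0,0,0,0,-0.3,2],[0,0,0,0,0,-0.1,2],[0,0,0,0,0,0,2]])

```text
clock: 19.65
ee_pos: [463.1, 405.3, 148.4]
tcp_rot: [0.163, 0.987, 0.0, 0.0]
wrist_force: [0.1, -0.1, -2.5]
width: 37.8
grasp_force: 29.9
```

Call:
arm_command(rows=[[0,0,0,0,0,0,6],[0,0,0,0,0,0,6],[0,0,0,0,0,0,6],[0,0,0,0,0,1,6],[0,0,0,0,0,4,6]])

```text
clock: 20.15
ee_pos: [461.8, 404.4, 195.6]
tcp_rot: [0.163, 0.987, -0.002, -0.002]
wrist_force: [0.5, -0.0, -0.7]
width: 59.6
grasp_force: 0.0
```

Call:
arm_command(rows=[[0,0,0,0,0,4,6],[0,0,0,0,0,2,6],[0,0,0,0,0,0,6],[0,0,0,0,0,0,6],[0,0,0,0,0,0,6]])

```text
clock: 20.65
ee_pos: [462.6, 405.0, 256.7]
tcp_rot: [0.163, 0.987, -0.001, -0.001]
wrist_force: [0.1, 0.7, -0.3]
width: 60.1
grasp_force: 0.0
```

```bash
cat > cov.py <<'E'
from h import *
import sys
tag=sys.argv[1]
print(sensors.read_state()['ee_pos'])
im,d=snap('top','top%s.png'%tag);W=world('top',d);Z=W[...,2];hsv=cv2.cvtColor(im,cv2.COLOR_RGB2HSV)
white=(hsv[...,1]<50)&(hsv[...,2]>130)
m=(white&(Z>165)&(Z<185)&(W[...,1]>250)).astype(np.uint8)
n,l,st,ce=cv2.connectedComponentsWithStats(m)
for i in range(1,n):
    if st[i,4]>30: print('cap',st[i,2:],ray('top',*ce[i],175).round(1))
m=(white&(Z>2)&(Z<25)).astype(np.uint8)
for c in cv2.findContours(m,cv2.RETR_EXTERNAL,cv2.CHAIN_APPROX_NONE)[0]:
    if cv2.contourArea(c)>250:
        print('cov',cv2.minAreaRect(np.array([ray('top',*p[0],10)[:2] for p in c],np.float32)))
k=(hsv[...,2]<70)&(Z>47)&(Z<60)&(W[...,0]<500)
n,l,st,ce=cv2.connectedComponentsWithStats(k.astype(np.uint8))
for i in range(1,n):
    if st[i,4]>20: print('handle',st[i],ray('top',*ce[i],52).round(1))
# deck/seat
m=((hsv[...,2]<125)&(Z>50)&(Z<85)&(W[...,0]>580)&(W[...,0]<730)&(W[...,1]>-60)&(W[...,1]<110)).astype(np.uint8)
m=cv2.morphologyEx(m,cv2.MORPH_CLOSE,np.ones((5,5)))
for c in cv2.findContours(m,cv2.RETR_EXTERNAL,cv2.CHAIN_APPROX_NONE)[0]:
    if cv2.contourArea(c)>200: print('seat',cv2.minAreaRect(np.array([ray('top',*p[0],64)[:2] for p in c],np.float32)))
E
python3 cov.py 2
python3 - <<'E'
from h import *
im=cv2.imread('pics/top2.png')
a=cv2.resize(im[135:180,275:325],None,fx=8,fy=8,interpolation=cv2.INTER_CUBIC)
b=cv2.resize(im[200:245,340:390],None,fx=8,fy=8,interpolation=cv2.INTER_CUBIC)
cv2.imwrite('pics/crop2.png',np.hstack([a,b]))
E
```

```text
[462.58361658 405.00718631 256.65265518]
cap [ 11  12 105] [674.2 333.2 175. ]
cap [ 12  12 105] [604.2 356.4 175. ]
cap [ 12  12 107] [533.4 381.  175. ]
cov ((371.1359558105469, 115.84722900390625), (68.64126586914062, 71.68898010253906), 89.316162109375)
cov ((417.2638854980469, -196.96571350097656), (129.8415985107422, 89.95352172851562), 88.87969207763672)
cov ((428.37152099609375, -361.84332275390625), (132.14385986328125, 90.97159576416016), 82.90785217285156)
cov ((429.6345520019531, -29.580284118652344), (90.65760803222656, 131.1378936767578), 9.805371284484863)
handle [409 213   5  13  53] [ 425.7 -360.9   52. ]
handle [314 214   6  13  49] [428.6 -30.8  52. ]
handle [362 216   5  13  53] [ 417.5 -195.7   52. ]
seat ((652.8621826171875, 20.774635314941406), (133.91685485839844, 94.0023193359375), 84.32665252685547)
```

View pics/crop2.png

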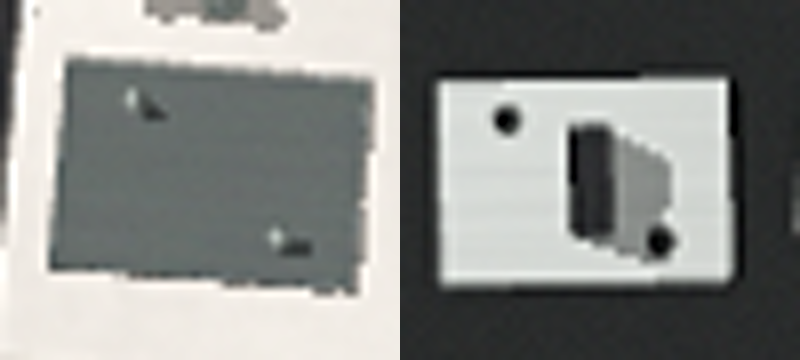

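The left crop shows the pins at (132,100) and (277,238). Their midpoint agrees with the seat centre (653,21). The right crop shows cover b, undisturbed, with holes at (507,120) and (658,242). Next I grip its handle at (417.4,-196.5), yaw 88.9°.

Call:
arm_command(rows=[[0,0,0,-0.3,-3,0,6],[0,0,0,-0.3,-4,0,6],[0,0,0,-0.3,-4,0,6],[0,0,0,-0.3,-4,0,6],[0,0,0,-0.3,-4,0,6]])

```text
clock: 21.2
ee_pos: [447.4, 213.8, 256.8]
tcp_rot: [0.163, 0.987, -0.0, -0.001]
wrist_force: [0.3, 0.7, 0.5]
width: 59.9
grasp_force: 0.0
```

Call:
arm_command(rows=[[0,0,5.9,-0.3,-4,0,6],[0,0,5.9,-0.3,-4,0,6],[0,0,5.9,-0.3,-4,0,6],[0,0,0,-0.3,-4,0,6],[0,0,0,-0.3,-4,0,6]])

```text
clock: 21.7
ee_pos: [432.4, 13.8, 257.1]
tcp_rot: [0.009, 1.0, 0.0, -0.001]
wrist_force: [0.4, 0.1, -0.7]
width: 59.8
grasp_force: 0.0
```

Call:
arm_command(rows=[[0,0,0,-0.3,-4,0,6],[0,0,0,-0.3,-4,0,6],[0,0,0,-0.3,-4,0,6],[0,0,0,-0.3,-4,-2,6],[0,0,0,-0.3,-4,-3,6]])

```text
clock: 22.2
ee_pos: [418.0, -186.6, 207.6]
tcp_rot: [0.01, 1.0, -0.001, 0.001]
wrist_force: [0.9, -0.0, -0.4]
width: 60.0
grasp_force: 0.0
```

Call:
arm_command(rows=[[0,0,0,0,-1.2,-3,6],[0,0,0,0,0,-4,6],[0,0,0,0,0,-4,6],[0,0,0,0,0,-3,6],[0,0,0,0,0,0,6]])

```text
clock: 22.7
ee_pos: [416.2, -195.6, 64.4]
tcp_rot: [0.01, 1.0, 0.002, -0.003]
wrist_force: [-0.8, -0.1, 1.2]
width: 59.5
grasp_force: 0.0
```

Call:
arm_command(rows=[[0,0,0,-0.05,0,-2,6],[0,0,0,0,0,-2,6],[0,0,0,0,0,-1.1,6],[0,0,0,0,0,0,6],[0,0,0,0,0,0,6]])

```text
clock: 23.2
ee_pos: [417.8, -196.8, 17.5]
tcp_rot: [0.01, 1.0, -0.0, 0.0]
wrist_force: [-0.3, 0.9, -1.5]
width: 59.9
grasp_force: 0.0
```

Call:
arm_command(rows=[[0,0,0,0,0,0,0.8],[0,0,0,0,0,0,0.8],[0,0,0,0,0,0,0.8],[0,0,0,0,0,0,0.8],[0,0,0,0,0,0,0.8]])

```text
clock: 23.7
ee_pos: [417.5, -196.7, 16.8]
tcp_rot: [0.01, 1.0, 0.0, 0.0]
wrist_force: [0.2, 0.5, -0.1]
width: 25.6
grasp_force: 0.0
```

Call:
arm_command(rows=[[0,0,0,0,0,0,0.8],[0,0,0,0,0,0,0.8],[0,0,0,0,0,0,0.8],[0,0,0,0,0,0,0.8],[0,0,0,0,0,0,0.8]])

```text
clock: 24.2
ee_pos: [417.5, -196.7, 16.7]
tcp_rot: [0.01, 1.0, 0.0, 0.0]
wrist_force: [0.0, 0.1, 1.0]
width: 16.2
grasp_force: 30.0
```

Call:
arm_command(rows=[[0,0,0,0,0,1,0.8],[0,0,0,0,0,3,0.8],[0,0,0,0,0,4,0.8],[0,0,0,0,0,3,0.8],[0,0,0,0,0,0,0.8]])

```text
clock: 24.7
ee_pos: [418.5, -197.2, 130.2]
tcp_rot: [0.009, 1.0, -0.002, 0.002]
wrist_force: [-0.4, 0.1, -4.0]
width: 15.6
grasp_force: 30.0
```

Call:
arm_command(rows=[[0,0,-1,1,2,0,0.8],[0,0,-1,2,4,0,0.8],[0,0,-1,2,4,0,0.8],[0,0,-1,2,4,0,0.8],[0,0,-0.5,2,4,0,0.8]])

```text
clock: 25.2
ee_pos: [507.3, -14.8, 125.7]
tcp_rot: [0.049, 0.999, 0.0, -0.001]
wrist_force: [0.3, -1.8, -3.7]
width: 16.1
grasp_force: 30.0
```

Call:
arm_command(rows=[[0,0,0,2,2.5,0,0.8],[0,0,0,3,1.25,0,0.8],[0,0,0,3,0,0,0.8],[0,0,0,3,0,0,0.8],[0,0,0,2,0,0,0.8]])

```text
clock: 25.7
ee_pos: [638.5, 21.2, 125.0]
tcp_rot: [0.049, 0.999, 0.0, -0.001]
wrist_force: [0.2, -0.1, -4.1]
width: 15.7
grasp_force: 30.0
```

Call:
arm_command(rows=[[0,0,0,1,0,0,0.8],[0,0,0,0.55,0,-1,0.8],[0,0,0,0,0,0,0.8],[0,0,0,0,0,0,0.8],[0,0,0,0,0,0,0.8]])

```text
clock: 26.2
ee_pos: [652.3, 20.8, 116.8]
tcp_rot: [0.049, 0.999, 0.0, -0.0]
wrist_force: [0.1, -0.5, -3.5]
width: 15.3
grasp_force: 30.0
```

```bash
python3 - <<'E'
from h import *
print(sensors.read_state()['ee_pos'])
im,d=snap('top','top3.png'); s,_=snap('side','side3.png')
a=cv2.resize(im[120:190,260:360],(400,280),interpolation=cv2.INTER_CUBIC)
b=cv2.resize(s[130:230,280:390],(396,360),interpolation=cv2.INTER_CUBIC)
o=np.zeros((360,800,3),np.uint8);o[:280,:400]=a;o[:,400:796]=b
cv2.imwrite('pics/crop3.png',o[...,::-1])
E
```

```text
[652.33679875  20.81628737 116.75363784]
```

View pics/crop3.png

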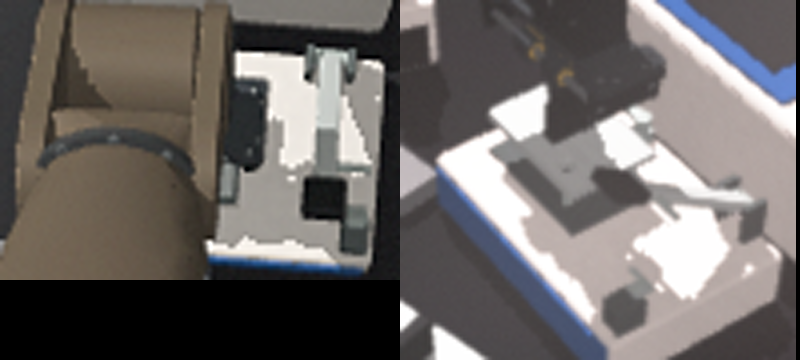

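The cover hangs level over the seat (side view (570,165)). Now lower it gently and watch the force.

Call:
arm_command(rows=[[0,0,0,0,0,-1,0.8],[0,0,0,0,0,-0.6,0.8],[0,0,0,0,0,-0.3,0.8],[0,0,0,0,0,-0.3,0.8],[0,0,0,0,0,0,0.8]])

```text
clock: 26.8
ee_pos: [652.8, 20.9, 94.2]
tcp_rot: [0.049, 0.999, 0.0, -0.0]
wrist_force: [0.1, 0.8, -3.8]
width: 16.2
grasp_force: 30.0
```

Call:
arm_command(rows=[[0,0,0,0,0,-0.2,0.8],[0,0,0,0,0,0,0.8],[0,0,0,0,0,0,0.8],[0,0,0,0,0,0,0.8],[0,0,0,0,0,0,0.8]])

```text
clock: 27.3
ee_pos: [653.0, 20.9, 92.9]
tcp_rot: [0.049, 0.999, 0.0, 0.0]
wrist_force: [-0.8, 0.0, -3.9]
width: 15.8
grasp_force: 30.0
```

Call:
arm_command(rows=[[0,0,0,0,0,-0.3,0.8],[0,0,0,0,0,-0.3,0.8],[0,0,0,0,0,0,0.8],[0,0,0,0,0,0,0.8],[0,0,0,0,0,0,0.8]])

```text
clock: 27.8
ee_pos: [653.0, 20.8, 86.7]
tcp_rot: [0.049, 0.999, 0.0, 0.0]
wrist_force: [0.4, 0.7, -3.3]
width: 16.0
grasp_force: 30.0
```

Call:
arm_command(rows=[[0,0,0,0,0,-0.3,0.8],[0,0,0,0,0,-0.2,0.8],[0,0,0,0,0,0,0.8],[0,0,0,0,0,0,0.8],[0,0,0,0,0,0,0.8]])

```text
clock: 28.3
ee_pos: [653.0, 20.9, 81.8]
tcp_rot: [0.049, 0.999, 0.0, 0.0]
wrist_force: [0.8, 0.0, -3.5]
width: 16.1
grasp_force: 30.0
```

Call:
arm_command(rows=[[0,0,0,0,0,-0.1,0.8],[0,0,0,0,0,0,0.8],[0,0,0,0,0,0,0.8],[0,0,0,0,0,0,0.8],[0,0,0,0,0,0,0.8]])

```text
clock: 28.8
ee_pos: [653.1, 20.8, 80.8]
tcp_rot: [0.049, 0.999, 0.0, 0.0]
wrist_force: [0.3, -0.4, -2.0]
width: 16.0
grasp_force: 30.0
```

The cover is home (tip 80.8, weight partly off). Release, lift, and check before the lever.

Call:
arm_command(rows=[[0,0,0,0,0,0,5],[0,0,0,0,0,0,5],[0,0,0,0,0,0,5],[0,0,0,0,0,0,5],[0,0,0,0,0,1,5]])

```text
clock: 29.3
ee_pos: [652.4, 20.9, 90.0]
tcp_rot: [0.049, 0.999, 0.0, -0.001]
wrist_force: [-0.3, -0.4, 0.1]
width: 48.1
grasp_force: 0.0
```

Call:
arm_command(rows=[[0,0,0,0,0,4,5],[0,0,0,0,0,4,5],[0,0,0,0,0,4,5],[0,0,0,0,0,4,5],[0,0,0,0,0,0,0]])

```text
clock: 29.8
ee_pos: [654.6, 20.8, 257.5]
tcp_rot: [0.049, 0.999, -0.0, 0.005]
wrist_force: [-0.3, -0.3, -0.1]
width: 46.0
grasp_force: 0.0
```

Call:
arm_command(rows=[[0,0,0,-2,-4,0,0],[0,0,0,-2,-4,0,0],[0,0,0,-2.2,-4,0,0],[0,0,0,0,-1.45,0,0],[0,0,0,0,0,0,0]])

```text
clock: 30.3
ee_pos: [590.8, -115.5, 251.1]
tcp_rot: [0.05, 0.999, -0.0, 0.0]
wrist_force: [0.5, 0.3, 0.4]
width: 7.5
grasp_force: 0.0
```

```bash
python3 - <<'E'
from h import *
st=sensors.read_state();print(st['ee_pos'],st['width'])
im,d=snap('top','top4.png'); s,ds=snap('side','side4.png')
W=world('top',d)
hsv=cv2.cvtColor(im,cv2.COLOR_RGB2HSV)
V=(abs(W[...,0]-653)<50)&(abs(W[...,1]-21)<70); z=W[...,2][V]; print('heights',np.percentile(z,[5,25,50,75,95]).round(1),V.sum())
Ws=world('side',ds); V=(abs(Ws[...,0]-653)<40)&(abs(Ws[...,1]-21)<60)&(Ws[...,2]>55)&(Ws[...,2]<90)
A=Ws[V]; c=np.linalg.lstsq(np.c_[A[:,:2]-[653,21],np.ones(len(A))],A[:,2],rcond=None)[0]; print('plane side',c,len(A))
a=cv2.resize(im[120:190,260:360],(400,280),interpolation=cv2.INTER_CUBIC)
b=cv2.resize(s[130:230,280:390],(396,360),interpolation=cv2.INTER_CUBIC)
o=np.zeros((360,800,3),np.uint8);o[:280,:400]=a;o[:,400:796]=b
cv2.imwrite('pics/crop4.png',o[...,::-1])
E
```

```text
[ 590.76809587 -115.46159353  251.06811719] 7.454177189423373
heights [ 60.6  71.2  73.8  77.  370.1] 937
plane side [ 1.22007621e-02 -6.52139477e-03  7.44201511e+01] 442
```

View pics/crop4.png

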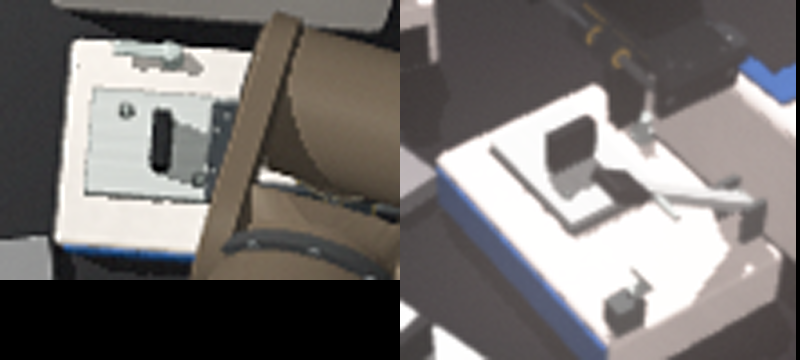

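The cover lies flat with its top at 74.4 mm. The pins show in both holes (crop (126,110), (198,181)). The lever is still raised. Press it along its arc.

Call:
arm_command(rows=[[0,0,0,0,0,-3,0],[0,0,0,0,0,-2,0],[0,0,0,0,0,-1.2,0],[0,0,0,-0.5,0.05,-1,0],[0,0,0,-0.6,0.06,-0.9,0]])

```text
clock: 30.9
ee_pos: [580.6, -111.9, 169.6]
tcp_rot: [0.048, 0.999, 0.0, 0.001]
wrist_force: [3.9, 1.3, 2.1]
width: 0.6
grasp_force: 1.8
```

Call:
arm_command(rows=[[0,0,0,-0.5,0.05,-1,0],[0,0,0,-0.4,0.05,-1,0],[0,0,0,-0.4,0.04,-1,0],[0,0,0,-0.3,0.03,-1,0],[0,0,0,-0.2,0.02,-1,0]])

```text
clock: 31.4
ee_pos: [561.7, -110.8, 119.1]
tcp_rot: [0.049, 0.999, -0.0, 0.0]
wrist_force: [2.3, 0.7, 4.7]
width: 0.7
grasp_force: 2.3
```

Call:
arm_command(rows=[[0,0,0,-0.2,0.02,-1,0],[0,0,0,-0.1,0.01,-1,0],[0,0,0,0,0,0,0],[0,0,0,0,0,0,0],[0,0,0,0,0,0,0]])

```text
clock: 31.9
ee_pos: [558.6, -110.4, 99.6]
tcp_rot: [0.049, 0.999, 0.0, -0.001]
wrist_force: [0.5, -0.1, 0.9]
width: 0.5
grasp_force: 0.0
```

```bash
python3 - <<'E'
from h import *
st=sensors.read_state();print(st['ee_pos'],st['wrist_force'])
im,d=snap('top','top5.png'); s,ds=snap('side','side5.png')
b=cv2.resize(s[130:240,300:410],(550,550),interpolation=cv2.INTER_CUBIC)
cv2.imwrite('pics/crop5.png',b[...,::-1]);print(proj('side',[556.6,-110.3,95]))
E
```

```text
[ 558.63041021 -110.4004226    99.58118127] [ 0.45876224 -0.0564264   0.91929239]
(np.float64(331.0541623401652), np.float64(206.58969156983432))
```

View pics/crop5.png

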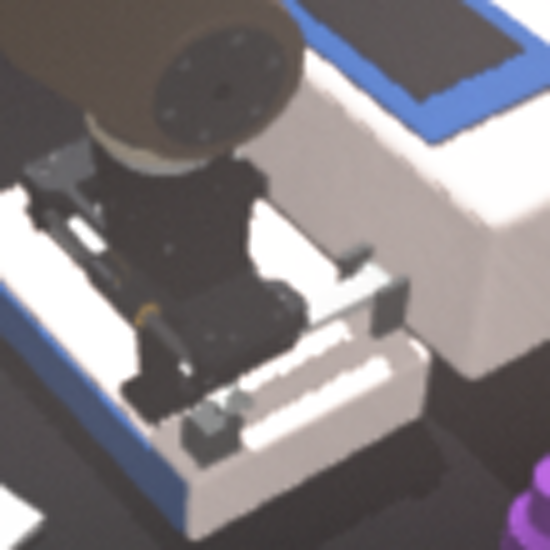

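The lever is down under the fingers (crop (155,400)), with the latch block at (215,430). Press a little further to be sure.

Call:
arm_command(rows=[[0,0,0,-0.1,0,-0.3,0],[0,0,0,0,0,-0.2,0],[0,0,0,0,0,0,0],[0,0,0,0,0,0,0],[0,0,0,0,0,0,0]])

```text
clock: 32.5
ee_pos: [557.9, -110.4, 95.0]
tcp_rot: [0.049, 0.999, -0.0, 0.0]
wrist_force: [-1.0, 0.1, 4.7]
width: 0.3
grasp_force: 2.6
```

Call:
arm_command(rows=[[0,0,0,0,0,-0.3,0],[0,0,0,0,0,0,0],[0,0,0,0,0,0,0],[0,0,0,0,0,0,0],[0,0,0,0,0,0,0]])

```text
clock: 33.0
ee_pos: [557.8, -110.4, 92.0]
tcp_rot: [0.049, 0.999, 0.0, -0.0]
wrist_force: [-3.6, -0.1, 5.0]
width: 0.7
grasp_force: 2.7
```

Call:
arm_command(rows=[[0,0,0,0,0,-0.2,0],[0,0,0,0,0,-0.2,0],[0,0,0,0,0,0,0],[0,0,0,0,0,0,0],[0,0,0,0,0,0,0]])

```text
clock: 33.5
ee_pos: [557.8, -110.4, 88.4]
tcp_rot: [0.049, 0.999, -0.0, -0.0]
wrist_force: [-4.0, 0.6, 10.6]
width: 0.5
grasp_force: 5.4
```

Call:
arm_command(rows=[[0,0,0,0,0,-0.2,0],[0,0,0,0,0,0,0],[0,0,0,0,0,0,0],[0,0,0,0,0,0,0],[0,0,0,0,0,0,0]])

```text
clock: 34.0
ee_pos: [557.8, -110.4, 87.6]
tcp_rot: [0.049, 0.999, -0.0, 0.0]
wrist_force: [-9.4, 1.0, 23.4]
width: 0.5
grasp_force: 12.4
```

Stop reached (23 N). Let go and move back to the clear start area.

Call:
arm_command(rows=[[0,0,0,0,0,0.5,0],[0,0,0,0,0,2,0],[0,0,0,0,0,4,0],[0,0,0,0,0,5,0],[0,0,0,0,0,5,0]])

```text
clock: 34.5
ee_pos: [557.5, -110.2, 252.2]
tcp_rot: [0.049, 0.999, 0.0, -0.001]
wrist_force: [0.0, 0.9, 0.4]
width: 0.6
grasp_force: 0.0
```

Call:
arm_command(rows=[[0,0,0,-1,3,0,0],[0,0,0,-1,4,0,0],[0,0,0,-1,4,0,0],[0,0,0,-1,4,0,0],[0,0,0,-1,4,0,0]])

```text
clock: 35.0
ee_pos: [507.3, 81.1, 250.7]
tcp_rot: [0.049, 0.999, 0.0, -0.0]
wrist_force: [0.7, 0.1, -0.1]
width: 0.2
grasp_force: 0.0
```

Call:
arm_command(rows=[[0,0,0,-1.5,4,0,0],[0,0,0,-1.5,4,0,0],[0,0,0,-1.5,4,0,0],[0,0,0,-1.5,4,0,0],[0,0,0,-1.5,4,0,0]])

```text
clock: 35.5
ee_pos: [432.1, 281.2, 250.7]
tcp_rot: [0.049, 0.999, 0.0, -0.0]
wrist_force: [0.9, -0.4, 0.3]
width: 0.8
grasp_force: 0.0
```

Call:
arm_command(rows=[[0,0,0,-2,4,0,0],[0,0,0,-2,4,0,0],[0,0,0,-2,4,0,0],[0,0,0,-2,4,0,0],[0,0,0,-2,4,0,0]])

```text
clock: 36.0
ee_pos: [331.8, 481.2, 250.6]
tcp_rot: [0.049, 0.999, -0.0, -0.0]
wrist_force: [1.4, -0.1, 0.5]
width: 0.4
grasp_force: 0.0
```

Call:
arm_command(rows=[[0,0,0,-2,3,0,0],[0,0,0,-2,3,0,0],[0,0,0,-1,2,0,0],[0,0,0,0,0,0,0],[0,0,0,0,0,0,0]])

```text
clock: 36.5
ee_pos: [282.8, 559.4, 250.2]
tcp_rot: [0.048, 0.999, -0.0, -0.0]
wrist_force: [0.1, -0.1, -0.5]
width: 0.6
grasp_force: 0.0
```

```bash
python3 cov.py 6; python3 - <<'E'
from h import *
im=cv2.imread('pics/top6.png'); s,ds=snap('side','side6.png')
d=np.load('pics/top6.npy');W=world('top',d)
V=(abs(W[...,0]-653)<40)&(abs(W[...,1]-21)<60)&(W[...,2]<90)&(W[...,2]>55);A=W[V]
print('plane',np.linalg.lstsq(np.c_[A[:,:2]-[653,21],np.ones(len(A))],A[:,2],rcond=None)[0])
V=(abs(W[...,0]-557)<12)&(abs(W[...,1]+110)<12);print('pad z',np.nanmedian(W[V],0))
a=cv2.resize(im[120:250,170:445],(550,260),interpolation=cv2.INTER_CUBIC)
b=cv2.resize(s[130:240,190:410],(550,275),interpolation=cv2.INTER_CUBIC)[...,::-1]
cv2.imwrite('pics/crop6.png',np.vstack([a,b]))
E
```

```text
[282.78410634 559.41216386 250.24916251]
cap [ 11  12 104] [674.3 333.  175. ]
cap [ 12  12 105] [604.1 356.7 175. ]
cap [ 12  12 107] [533.4 381.  175. ]
cap [ 12  12 106] [462.5 403.2 175. ]
cov ((370.3023986816406, 118.51063537597656), (71.5455093383789, 73.46283721923828), 44.03449630737305)
cov ((428.5875549316406, -362.17724609375), (131.01785278320312, 90.4518814086914), 83.13895416259766)
cov ((454.92169189453125, -58.25384521484375), (90.8515625, 130.216552734375), 9.164117813110352)
handle [201 202   9  22  32] [462.6 362.2  52. ]
handle [322 207   6  13  49] [453.2 -58.6  52. ]
handle [409 212   5  14  57] [ 426.4 -360.7   52. ]
plane [ 1.06643723e-02 -3.50995316e-03  7.38572590e+01]
pad z [ 556.83530322 -110.35879589   96.16597052]
```

View pics/crop6.png

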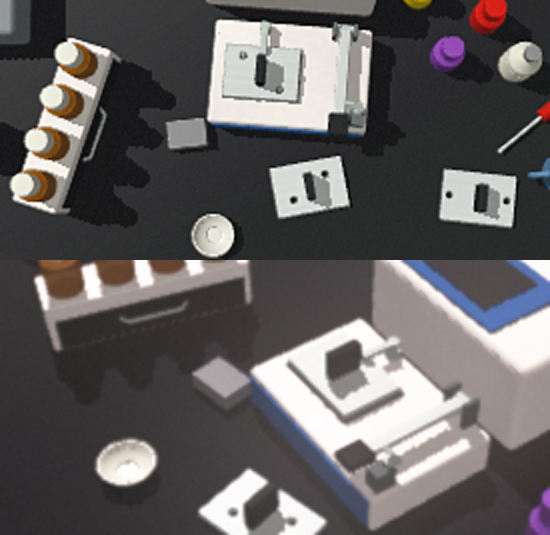

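All four jars stand on the stand. The cover is home with the clamp swung over it, and the lever is latched (pad at z 96). Cover c was knocked aside but lies flat on the bench.

```bash
python3 -c "
from rig import job; print(job.close_job())"
```

```text
the job is handed in; nothing more can be done
None
```

I handed the job in at about 37 s of the 210 s limit. In the final images all four jars stand on the stand, cover b is flat and fully home on the pins, the lever is latched, and covers a and c lie flat on the bench.

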